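# Drag a sample card along a reader's track by its rubber patch

### The arm

A 6-joint arm with a two-finger parallel gripper is mounted at the origin on a cart in front of the work surface, level with it; the furniture and walls round the work are solid. World frame = base frame: x ahead of the robot, y to its left, z up, the work surface at z = 0. Lengths are in mm, angles in rad, forces in N, time in s.
With the tool pointing down it reaches from about 300 to 775 mm from the base axis. Payload 14.6 kg.
Tool frame: the origin (TCP) lies at the very end of the fingers, on their centre line; the grasp point (between the pads) lies 19 mm behind it; z points along the fingers, y is the line along which they close (so a half turn about z gives the same grasp; the last joint's range is limited). The gripper opens to 94 mm and grips with 3 to 60 N. Pads are 16 mm wide; open, the fingers measure 119 mm over their backs; the gripper's body (75 mm by 177 mm) begins 78 mm behind the grasp point.
Start: joints at [-1.318, 0.3, 1.521, -0, 1.321, -0.067], TCP at [172.9, -522.106, 205.446] pointing down, gripper open.
Joint ranges: [-3.03, 3.03], [-0.79, 2.21], [0.23, 2.52], [-1.04, 4.18], [0, 3.07], [-2.55, 2.55]. Speed limits (rad/s): [2.22, 2.22, 2.57, 3.14, 3.14, 3.14].

### API

Orientations are given as [roll, pitch, yaw] about the fixed x, y, z axes, in that order (R = Rz(yaw) Ry(pitch) Rx(roll)).
In Python, from cell import manip, eyes, ticket gives the robot as it stands. The module is installed in compiled form; this text tells all that it offers.
- The arm moves only by the tool arm_command, never from a script. Its argument "plan" is a list of rows, each a list of 5 numbers: the opening, from -1 (shut) to 1 (fully open), then the shift along the tool's x, y, z in m, then the turn about the tool's z in rad. In form: [[jaw, dx, dy, dz, roll], ...]. A call has 1 to 20 rows; each row shifts and turns the commanded pose from where the row before left it, along the tool's axes as they then stand; what a row does not reach is not made up. A row lasts 1/8 s, in which the tool goes at most 62.5 mm and 10.7 degrees, less where a joint would pass 70% of its speed; a pose out of reach is approached as far as the arm can. A call is refused whole if a number of a shift passes 0.0625 or a number of a turn 0.188, either way. A call with a gripper value outside its range is refused whole. The fingers move at their own pace and stop on an object; "newtons" is the grip in N (left out, the last holds). Time passes only in rows, so rows that do not move let the fingers close. It gives the time, the measured TCP pose, the force, the opening and the grip force at its end, in the units of the state.
- manip.read_state(): the state, without advancing time (a new reading comes with each control period).
- eyes.camera(name): name is "scene" or "side" or "wrist"; returns a dict with "img" (480x640x3 uint8, blue, green, red), "z_map" (480x640 float32, mm along the optical axis (not along the pixel's ray), 0 where there is no reading), "fx", "fy", "cx", "cy" (pixels), "eye" and "orientation" of the camera in the world. Camera axes: x right, y down, z forward; pixel columns grow to the right and rows downward; lengths in mm; the calibration is good to about 2 mm. A picture is of the moment at which its call begins.
- ticket.sign_off(): hands the job in; it is judged then, once.
The state is a dict: "clock": time; "joints": joint angles; "qd": joint speeds; "effort": joint torques, N m; "eef_pos": TCP position; "eef_rot": TCP orientation; "wrist_force": force on the tool from outside, world axes, zero at the start; "moment": the same for the moment, N m; "finger_gap": finger opening in mm; "finger_force": force on a finger pad.
Only numpy, scipy, OpenCV 4.12 (cv2) and the standard library are available. Lean on these libraries where they do the work, as an engineer would, in place of code of your own. Each camera call takes 0.05 s, during which the arm holds its last target. There are 200 camera calls.

### The job

Load the flat metal sample card, which lies on the reader's loading track, into the reader: press down on the black rubber patch on its top, drag the card along the track into the slot, and keep dragging until the stiff carriage inside is fully home against its stop. Touch the card on the patch only, do not shove it by its edges, and never press on it with more than about 15 N. Once the card is home, press the reader's green button fully down to start it, then let go, leaving the card home and the things round about undisturbed.

Things in the scene. Friction and masses are not known exactly. Their poses are not given: they have to be found in the camera images.
- card: loose pale metal card, 130 (its x) x 90 (y) mm, 4.5 mm high without the patch, about 0.15 kg, flat on the track on four slippery glides (friction about 0.12). Origin: centre of its underside; +x is the leading edge (three blue round samples near it), -x the tail. Too wide and flat to grip; the black rubber patch on its tail half is meant for dragging it
- patch (a point): centre of the top of the card's black rubber patch, 44 (card x) x 64 (card y) mm, at card x = -36 mm, height 8.5 mm; axes as the card's. It is sprung: gives 1 mm per 6 N, 3 mm at most. Fingers hold on it with a friction of about 1 (0.7 to 1.3). With the card home the patch stays outside the reader, its centre 41 mm before the mouth
- dock: fixed reader with track. Origin on the bench on the centre line; +x is the way in. Track: level with the bench, 94 mm wide between rails 12 mm high, from x = -328 mm to the slot's mouth (-40 mm), as wide as the slot. Slot: roof from 11 to 18 mm height, walls 22 mm high. White console: x = 60 to 116 mm, 32 mm high. The card's origin, when home, is at x = -45 mm, y = 0 here
- mouth (a point): middle of the slot's mouth at bench level, 40 mm before the reader's origin (x = -40 mm there), axes as the reader's: +x is the way in
- carriage (a joint): travel of the carriage in the slot, a dark bar with an orange pointer that shows through the groove in the roof: 0 = out (its face 35 mm inside the mouth), 0.025 m = fully home at its stop. The card's leading edge pushes it; it resists with 6 N of steady friction, more when pushed fast (8 N per m/s), and stays where it is left
- start (a joint): travel of the green button, 0 = up, 0.006 m = fully down; a spring, about 4 N at full travel
- start_top (a point): centre of the top of the round green button (26 mm across) on the console of the reader; pressed straight down
- brown_bottle: loose brown bottle with a white cap, 48 mm across, 106 mm high, origin at the centre of its foot; leave it alone
- timer: loose grey bench timer, 58 x 64 x 20 mm, origin at the centre of its underside; leave it alone
- petri: loose glass dish, 60 mm across, 14 mm high, origin at the centre of its underside; leave it alone

How it is judged:
By the outcome, as a careful person would: the job done as asked, in the order asked, and still so for the second after the job is handed in, with the robot touching nothing.
It also fails if it takes over 58 s, if anything falls off the work surface, if the arm or the gripper's body presses on something with over 40 N, if the wrist force passes 120 N, or if a joint passes its speed limit or range.

## Working session

There is one attempt and no reset: what is moved stays moved. The work goes in short steps, Python scripts to look and compute and a tool call to move; the robot and the scene stay as the last step left them, time stands still between calls to the robot, and variables do not carry over. Pictures are saved under pics/ and viewed, at most 10 in all, crops included, and the job is handed in when it is done.

Besides the shell and the picture viewer there is one more tool, called after ">>>" by a JSON object that holds its "method" and its "body", one argument or row to a line. arm_command: Moves the arm, as the interface text tells. Its arguments: {"type":"object","properties":{"plan":{"type":"array"},"newtons":{"type":"number"}},"required":["plan"]}

```bash
mkdir -p pics; cat > h.py <<'E'
import numpy as np, cv2
from cell import manip, eyes, ticket
from scipy.spatial.transform import Rotation as R
def cam(n):
    c=eyes.camera(n); return c
def rot(c):
    o=np.array(c["orientation"],float)
    return o if o.shape==(3,3) else R.from_euler('xyz',o).as_matrix()
def ray(c,u,v,h):
    d=rot(c)@np.array([(u-c["cx"])/c["fx"],(v-c["cy"])/c["fy"],1]); e=np.array(c["eye"])
    return e+d*(h-e[2])/d[2]
E
python3 - <<'E'
from h import *
ims=[]
for n in ("scene","side"):
    c=cam(n); cv2.imwrite(f"pics/{n}0.png",c["img"]); print(n,c["eye"],c["orientation"],c["fx"])
s=manip.read_state(); print(s)
E
```

```text
scene [-23.49495445 993.53064924 761.45461614] [-2.19280911 -0.00460752 -2.5166951 ] 559.1636669980637
side [ 243.329106   1162.74858009  929.17050595] [-2.2805666  -0.01208938 -2.82897955] 493.00567591139674
{'clock': 0.1, 'joints': array([-1.31757052e+00,  3.00449879e-01,  1.52149697e+00, -2.00325213e-05,
        1.32070840e+00, -6.66275887e-02]), 'qd': array([-6.69371554e-04, -5.36145168e-04, -1.32120261e-03, -2.49613447e-05,
        3.08914519e-04, -3.62377998e-04]), 'effort': array([ 1.45863974e-03, -5.32645297e+01, -3.53284049e+01,  7.09672272e-02,
        2.34700588e-02, -7.07731533e-05]), 'eef_pos': array([ 172.85511371, -521.8889562 ,  204.93355339]), 'eef_rot': array([-3.14053112e+00, -5.13848854e-05,  3.19858338e-01]), 'wrist_force': array([ 0.54228198,  0.51828019, -0.70142052]), 'moment': array([ 0.03256264, -0.00164873,  0.02003398]), 'finger_force': 0.0, 'finger_gap': 93.73757273807415}
```

View pics/scene0.png

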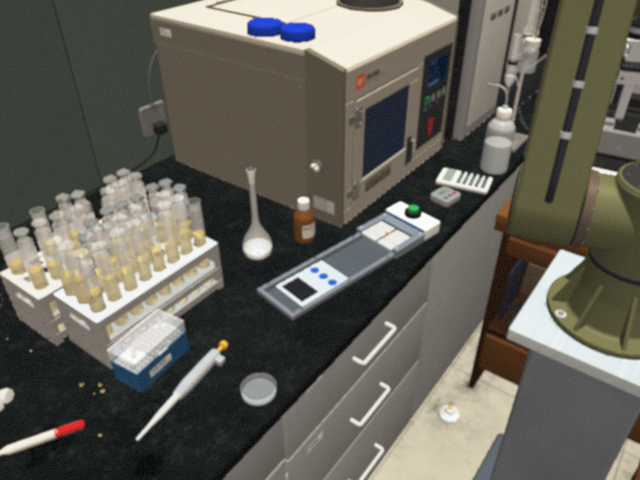

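View pics/side0.png

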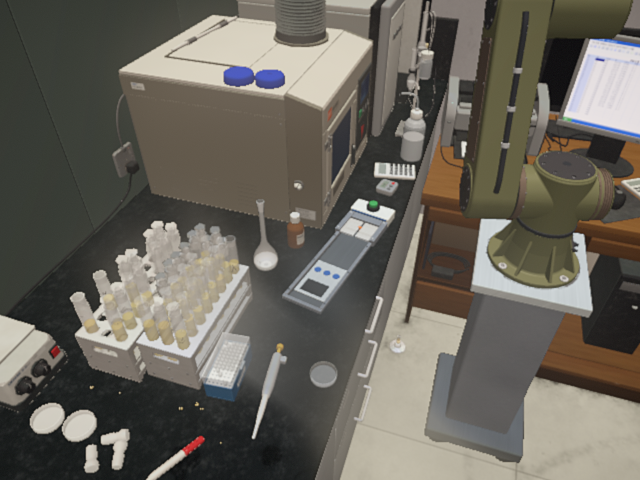

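Scene view: black patch at about (300,289), blue samples at about (322,275), slot roof at about (388,233), green button at (413,210), bottle at (304,222), timer at (446,195) and dish at (258,389). The side view shows the same layout, with the patch at (315,288) and the button at (373,205).

```bash
cat > m.py <<'E'
from h import *
def blobs(m,lo,box):
    x0,y0,x1,y1=box; z=np.zeros_like(m); z[y0:y1,x0:x1]=m[y0:y1,x0:x1]
    n,l,s,ce=cv2.connectedComponentsWithStats(z)
    return [(ce[i],s[i,4],l==i) for i in range(1,n) if s[i,4]>=lo]
def measure(n,boxc,boxg,boxp):
    c=cam(n); im=c["img"]; hsv=cv2.cvtColor(im,cv2.COLOR_BGR2HSV)
    print(n)
    bl=blobs(cv2.inRange(hsv,(100,120,80),(125,255,255)),8,boxc)
    for ce,a,_ in bl: print("blue",ce.round(1),a,ray(c,*ce,5).round(1))
    for ce,a,_ in blobs(cv2.inRange(hsv,(45,100,40),(85,255,255)),20,boxg): print("green",ce.round(1),a,ray(c,*ce,38).round(1))
    for ce,a,m in blobs(cv2.inRange(hsv,(0,0,0),(180,255,50)),100,boxp):
        k=np.argwhere(m)[:,::-1].astype(np.float32)
        w=np.array([ray(c,*p,8.5)[:2] for p in k],np.float32)
        print("patch",ce.round(1),a,ray(c,*ce,8.5).round(1),cv2.minAreaRect(w))
    return c
E
python3 - <<'E'
from m import *
c=measure("scene",(290,255,350,295),(395,195,430,225),(278,272,320,305))
c2=measure("side",(295,255,350,290),(360,195,385,215),(297,274,330,302))
for q,p in ((c,(413,205)),(c,(430,228)),(c2,(373,202)),):
    z=q["z_map"][p[1],p[0]]; print((rot(q)@np.array([(p[0]-q["cx"])/q["fx"],(p[1]-q["cy"])/q["fy"],1])*z+q["eye"]).round(1))
cv2.imwrite("pics/a.png",np.hstack([cv2.resize(c["img"][180:330,240:460],None,fx=3.6,fy=3.6,interpolation=2)]))
E
```

```text
scene
blue [314.2 269.6] 24 [556.3 243.3   5. ]
blue [322.9 275.6] 25 [529.1 248.6   5. ]
blue [332.  281.9] 29 [501.2 254.1   5. ]
green [413.3 208.3] 105 [480.8 -54.7  38. ]
patch [299.4 288.8] 265 [540.1 315.4   8.5] ((540.1302490234375, 315.0989685058594), (33.785194396972656, 53.29264450073242), 79.22925567626953)
side
blue [317.5 269. ] 14 [555.3 243.4   5. ]
blue [326.5 272.5] 20 [527.9 248.6   5. ]
blue [335.7 276.1] 15 [500.5 253.8   5. ]
green [373.  203.4] 53 [476.2 -54.7  38. ]
[476.6 -42.3  55.2]
[414.1 -15.2  29. ]
[474.  -40.8  53.4]
```

View pics/a.png

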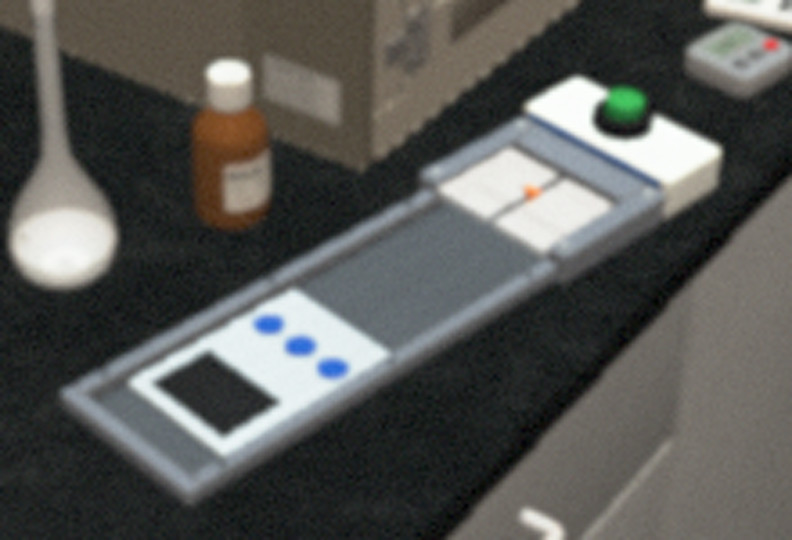

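```bash
python3 - <<'E'
from h import *
c=cam("scene")
g=lambda a,b,h: ray(c,a/3.6+240,b/3.6+180,h).round(1)
print("mouthL/R",g(437,188,18),g(545,253,18),"end",g(65,393,12),g(190,497,12))
print("roof back",g(520,147,18),g(615,205,18),"console far",g(580,75,32),g(722,152,32),"timer",g(740,55,20))
print("bottle foot",g(232,215,0),"oven corner foot",g(360,168,0), "green z",g(625,103,54),"pointer",g(532,193,18))
def cloud(c):
    v,u=np.mgrid[:480,:640]; z=c["z_map"]; p=np.stack([(u-c["cx"])/c["fx"]*z,(v-c["cy"])/c["fy"]*z,z],-1)@rot(c).T+c["eye"]
    return p,z>0
p,ok=cloud(c)
for (u,v) in ((413,206),(413,210),(304,205),(340,180),(330,215),(380,190),(300,60),(255,200)): print((u,v),p[v,u].round(0))
m=ok&(p[...,2]>100)&(p[...,2]<420)&(p[...,0]>380)
q=p[m]
for y in range(-300,450,50):
    s=q[(q[:,1]>y)&(q[:,1]<y+50)]
    if len(s): print(y,"min x",np.percentile(s[:,0],1).round(),"maxz",s[:,2].max().round())
E
```

```text
mouthL/R [541.8  79.9  18. ] [449.1  99.6  18. ] end [605.2 369.3  12. ] [494.1 393.8  12. ]
roof back [523.4   7.   18. ] [439.3  28.6  18. ] console far [526.5 -76.1  32. ] [403.5 -47.4  32. ] timer [ 456.9 -185.    20. ]
bottle foot [646.3 162.4   0. ] oven corner foot [610.3  68.6   0. ] green z [468.5 -30.7  54. ] pointer [489.2  48.4  18. ]
(413, 206) [474. -37.  56.]
(413, 210) [467. -25.  54.]
(304, 205) [642. 166.  99.]
(340, 180) [600.  87. 141.]
(330, 215) [630.  83.  33.]
(380, 190) [598. -92.  31.]
(300, 60) [707.  86. 389.]
(255, 200) [690. 270. 146.]
-300 min x 591.0 maxz 420.0
-250 min x 585.0 maxz 420.0
-200 min x 593.0 maxz 416.0
-150 min x 593.0 maxz 420.0
-100 min x 593.0 maxz 420.0
-50 min x 593.0 maxz 420.0
0 min x 590.0 maxz 420.0
50 min x 598.0 maxz 420.0
100 min x 665.0 maxz 420.0
150 min x 645.0 maxz 420.0
200 min x 1243.0 maxz 420.0
250 min x 689.0 maxz 420.0
300 min x 1244.0 maxz 420.0
350 min x 706.0 maxz 420.0
400 min x 679.0 maxz 420.0
```

>>> {"method": "arm_command", "body": {
  "plan": [
    [-1, 0, 0, 0, 0.128],
    [-1, 0, 0, 0, 0.128],
    [-1, 0, 0, 0, 0.128],
    [-1, 0, 0, 0, 0.128],
    [-1, 0.01, -0.045, 0, 0],
    [-1, 0.01, -0.045, 0, 0],
    [-1, 0.01, -0.045, 0, 0],
    [-1, 0.01, -0.045, 0, 0],
    [-1, 0.01, -0.045, 0, 0],
    [-1, 0.01, -0.045, 0, 0],
    [-1, 0.01, -0.045, 0, 0],
    [-1, 0.01, -0.045, 0, 0],
    [-1, 0.01, -0.045, 0, 0],
    [-1, 0.01, -0.045, 0, 0],
    [-1, 0.01, -0.045, 0, 0],
    [-1, 0.01, -0.045, 0, 0],
    [-1, 0.01, -0.045, 0, 0],
    [-1, 0.01, -0.045, 0, 0],
    [-1, 0.01, -0.045, 0, 0],
    [-1, 0.01, -0.045, 0, 0]
  ]
}}

```text
clock: 2.75
eef_pos: [467.9, 155.6, 205.4]
eef_rot: [-3.142, -0.0, -0.192]
wrist_force: [-0.1, -0.4, 0.4]
finger_gap: 0.7
finger_force: 0.0
```

>>> {"method": "arm_command", "body": {
  "plan": [
    [-1, 0.008, -0.034, 0.01, 0],
    [-1, 0.008, -0.034, 0.02, 0],
    [-1, 0.008, -0.034, 0.02, 0],
    [-1, 0.008, -0.034, 0.02, 0],
    [-1, 0.008, -0.034, 0.02, 0],
    [-1, 0, 0, 0, 0],
    [-1, 0, 0, 0, 0]
  ]
}}

```text
clock: 3.62
eef_pos: [539.1, 312.9, 115.7]
eef_rot: [3.142, -0.0, -0.192]
wrist_force: [0.4, 0.2, -1.0]
finger_gap: 0.4
finger_force: 0.0
```

```bash
python3 - <<'E'
from h import *
c=cam("wrist"); cv2.imwrite("pics/w1.png",c["img"]); np.savez("w1.npz",**c); print(c["eye"],c["orientation"])
s=manip.read_state(); print(s["eef_pos"],s["wrist_force"],s["joints"])
E
```

```text
[605.96460892 300.34278412 294.8137813 ] [ 2.90945993e+00 -9.88740928e-04 -1.76301136e+00]
[539.31371853 312.71118048 116.19937459] [-0.23357731 -0.64468296  0.51313695] [ 4.66769294e-01  5.41590960e-01  1.39400165e+00 -1.33018383e-04
  1.20523817e+00  2.23022107e+00]
```

View pics/w1.png

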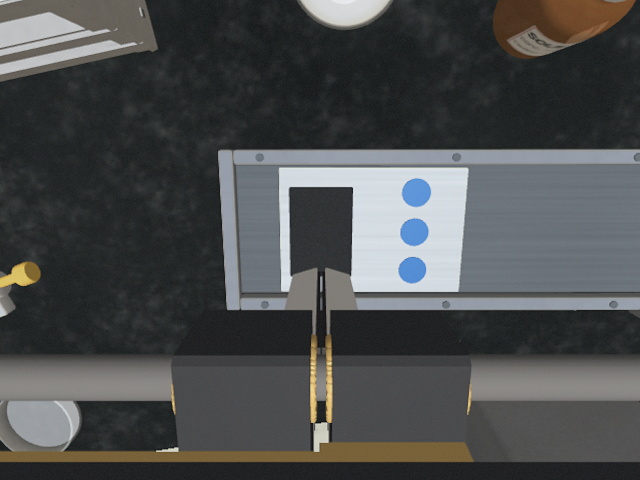

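The wrist view shows the card at columns 279–467, the patch at columns 290–352 with its top edge at row 187, the blue samples at (416,192), (414,232) and (412,270), and the rails at rows 157 and 303.

```bash
python3 - <<'E'
from h import *
c=dict(np.load("w1.npz"))
P=lambda u,v,h: ray(c,u,v,h).round(1)
for n,a in dict(patchTL=(290,187,8.5),patchTR=(352,187,8.5),patchL=(290,270,8.5),cardTL=(279,168,4.5),cardTR=(467,168,4.5),cardBL=(279,290,4.5),cardBR=(460,291,4.5)).items(): print(n,P(*a))
b=[ray(c,*q,5) for q in ((416,192),(414,232),(412,270))]; d=b[2]-b[0]; print("blue",np.round(b,1), "card heading",np.degrees(np.arctan2(d[0],-d[1]))-180)
g=cv2.cvtColor(c["img"],cv2.COLOR_BGR2GRAY).astype(float)
# rail edges per column: strongest gradient near expected rows
for lo,hi,h in ((142,157,12),(292,304,12),(304,318,12)):
    us=np.arange(480,630,5); gr=np.abs(np.diff(cv2.GaussianBlur(g,(5,5),0),axis=0))
    vs=[lo+gr[lo:hi,u].argmax()+.5 for u in us]; w=np.array([ray(c,u,v,h)[:2] for u,v in zip(us,vs)],np.float32)
    l=cv2.fitLine(w,cv2.DIST_HUBER,0,.01,.01).ravel(); print("edge",np.median(vs),l[2:],np.degrees(np.arctan2(l[1],l[0])))
E
```

```text
patchTL [577.2 327.    8.5]
patchTR [569.2 285.6   8.5]
patchL [519.4 339.2   8.5]
cardTL [590.9 332.    4.5]
cardTR [566.4 206.1   4.5]
cardBL [504.8 350.8   4.5]
cardBR [478.7 221.2   4.5]
blue [[556.9 242.7   5. ]
 [529.1 248.    5. ]
 [501.5 253.4   5. ]] card heading -280.9639215409255
edge 148.5 [565.94604 134.42523] 78.98529
edge 297.5 [465.586   164.44865] 79.18063
edge 309.5 [455.71814 162.2776 ] 78.96264
```

>>> {"method": "arm_command", "body": {
  "plan": [
    [-1, 0.0025, 0, 0.025, 0],
    [-1, 0, 0, 0.025, 0],
    [-1, 0, 0, 0.025, 0],
    [-1, 0, 0, 0.018, 0],
    [-1, 0, 0, 0.004, 0],
    [-1, 0, 0, 0.002, 0],
    [-1, 0, 0, 0.002, 0],
    [-1, 0, 0, 0.002, 0],
    [-1, 0, 0, 0.001, 0],
    [-1, 0, 0, 0, 0]
  ]
}}

```text
clock: 4.92
eef_pos: [541.7, 312.8, 11.5]
eef_rot: [-3.142, 0.0, -0.192]
wrist_force: [-0.2, -0.4, -0.1]
finger_gap: 0.7
finger_force: 0.0
```

>>> {"method": "arm_command", "body": {
  "plan": [
    [-1, 0, 0, 0.001, 0],
    [-1, 0, 0, 0.001, 0],
    [-1, 0, 0, 0.001, 0],
    [-1, 0, 0, 0.001, 0],
    [-1, 0, 0, 0, 0],
    [-1, 0, 0, 0, 0]
  ]
}}

```text
clock: 5.68
eef_pos: [541.9, 312.9, 7.9]
eef_rot: [-3.141, -0.0, -0.192]
wrist_force: [-2.5, -1.6, 6.4]
finger_gap: 0.9
finger_force: 2.6
```

>>> {"method": "arm_command", "body": {
  "plan": [
    [-1, 0, 0, 0.0005, 0],
    [-1, 0, 0, 0.0005, 0],
    [-1, 0, 0, 0, 0],
    [-1, 0, 0, 0, 0]
  ]
}}

```text
clock: 6.18
eef_pos: [542.0, 313.0, 7.3]
eef_rot: [-3.141, -0.001, -0.192]
wrist_force: [-3.0, -0.9, 8.1]
finger_gap: 0.2
finger_force: 4.3
```

>>> {"method": "arm_command", "body": {
  "plan": [
    [-1, 0, 0.001, 0, 0],
    [-1, 0, 0.002, 0, 0],
    [-1, 0, 0.003, 0, 0],
    [-1, 0, 0.005, 0, 0],
    [-1, 0, 0.005, 0, 0],
    [-1, 0, 0.005, 0, 0],
    [-1, 0, 0.005, 0, 0],
    [-1, 0, 0.005, 0, 0],
    [-1, 0, 0.004, 0, 0],
    [-1, 0, 0.003, 0, 0],
    [-1, 0, 0.001, 0, 0],
    [-1, 0, 0.001, 0, 0],
    [-1, 0, 0, 0, 0]
  ]
}}

```text
clock: 7.8
eef_pos: [534.9, 274.1, 7.5]
eef_rot: [-3.14, -0.002, -0.192]
wrist_force: [0.7, 1.3, 7.7]
finger_gap: 0.6
finger_force: 3.7
```

```bash
python3 - <<'E'
from h import *
c=cam("wrist"); im=c["img"]; np.savez("w2.npz",**c)
hsv=cv2.cvtColor(im,cv2.COLOR_BGR2HSV); m=cv2.inRange(hsv,(100,120,80),(125,255,255)); m[:150]=0;m[310:]=0
n,l,s,ce=cv2.connectedComponentsWithStats(m)
for i in range(1,n):
    if s[i,4]>100: print(s[i,4],ray(c,*ce[i],5).round(1))
s=manip.read_state(); print(s["eef_pos"],s["wrist_force"])
E
```

```text
1523 [550. 204.   5.]
1375 [522.5 209.4   5. ]
[534.89759    274.09664381   7.51903149] [0.22626646 1.83084858 6.4733575 ]
```

>>> {"method": "arm_command", "body": {
  "plan": [
    [-1, 0, 0.002, 0, 0],
    [-1, 0, 0.004, 0, 0],
    [-1, 0, 0.006, 0, 0],
    [-1, 0, 0.007, 0, 0],
    [-1, 0, 0.007, 0, 0],
    [-1, 0, 0.007, 0, 0],
    [-1, 0, 0.007, 0, 0],
    [-1, 0, 0.007, 0, 0],
    [-1, 0, 0.007, 0, 0],
    [-1, 0, 0.007, 0, 0],
    [-1, 0, 0.007, 0, 0],
    [-1, 0, 0.007, 0, 0],
    [-1, 0, 0.007, 0, 0],
    [-1, 0, 0.007, 0, 0],
    [-1, 0, 0.006, 0, 0],
    [-1, 0, 0.004, 0, 0],
    [-1, 0, 0.003, 0, 0],
    [-1, 0, 0.002, 0, 0],
    [-1, 0, 0.001, 0, 0],
    [-1, 0, 0, 0, 0]
  ]
}}

```text
clock: 10.35
eef_pos: [514.9, 170.9, 7.4]
eef_rot: [-3.14, -0.002, -0.192]
wrist_force: [0.4, 0.7, 7.9]
finger_gap: 0.2
finger_force: 3.9
```

```bash
python3 - <<'E'
from h import *
c=cam("wrist"); cv2.imwrite("pics/w3.png",c["img"]); np.savez("w3.npz",**c)
s=manip.read_state(); print(s["eef_pos"],s["wrist_force"])
E
```

```text
[514.92695207 170.84892468   7.43229576] [0.37803137 0.96504178 7.12887179]
```

View pics/w3.png

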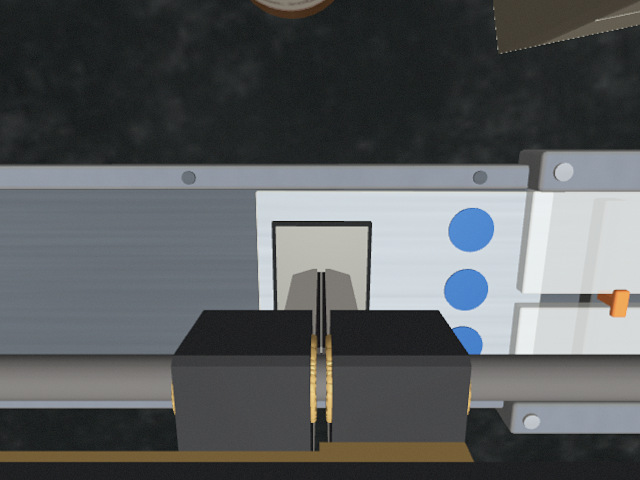

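The patch is under the fingertips (columns 273–371), the card's leading edge is under the roof lip at about column 525, and the orange pointer is at (620,302).

>>> {"method": "arm_command", "body": {
  "plan": [
    [-1, 0, 0, 0.0005, 0],
    [-1, 0, 0, 0.0005, 0],
    [-1, 0, 0, 0.0005, 0],
    [-1, 0, 0, 0, 0],
    [-1, 0, 0, 0, 0]
  ]
}}

```text
clock: 11.02
eef_pos: [515.0, 170.9, 6.3]
eef_rot: [-3.14, -0.002, -0.192]
wrist_force: [-2.5, 0.2, 14.1]
finger_gap: 0.6
finger_force: 6.9
```

```bash
python3 - <<'E'
from h import *
c=dict(np.load("w3.npz")); u=np.array([-.191,-.982])
for n,a in dict(mouth=(524,240,18),tail=(257,240,4.5),blue=(466,290,5),pointer=(622,302,18)).items():
    p=ray(c,*a); print(n,p.round(1),(p[:2]@u).round(1))
print("tcp",(np.array([514.9,170.9])@u).round(1))
E
```

```text
mouth [525.   83.9  18. ] -182.6
tail [543.2 194.6   4.5] -294.8
blue [502.2 106.1   5. ] -200.1
pointer [489.7  45.1  18. ] -137.8
tcp -266.2
```

>>> {"method": "arm_command", "body": {
  "plan": [
    [-1, 0, 0.001, -0.0003, 0],
    [-1, 0, 0.002, 0, 0],
    [-1, 0, 0.003, 0, 0],
    [-1, 0, 0.003, 0, 0],
    [-1, 0, 0.002, 0, 0],
    [-1, 0, 0.002, 0, 0],
    [-1, 0, 0.002, 0, 0],
    [-1, 0, 0.002, 0, 0],
    [-1, 0, 0.002, 0, 0],
    [-1, 0, 0.002, 0, 0],
    [-1, 0, 0.002, 0, 0],
    [-1, 0, 0.002, 0, 0]
  ]
}}

```text
clock: 12.52
eef_pos: [510.7, 147.3, 6.8]
eef_rot: [-3.138, -0.004, -0.192]
wrist_force: [0.4, 9.5, 12.0]
finger_gap: 0.7
finger_force: 5.7
```

```bash
cat > chk.py <<'E'
from h import *
u=np.array([-.191,-.982])
c=cam("wrist"); im=c["img"]; hsv=cv2.cvtColor(im,cv2.COLOR_BGR2HSV)
m=cv2.inRange(hsv,(5,180,180),(20,255,255)); m[:200]=0; m[:,:480]=0; m[350:]=0
v,x=np.nonzero(m); 
if len(x): p=ray(c,x.mean(),v.mean(),18); print("pointer",x.mean(),v.mean(),len(x),p.round(1),(p[:2]@u).round(1))
# tail edge at rows 200-218
g=cv2.cvtColor(im,cv2.COLOR_BGR2GRAY).astype(float)[200:215,150:330].mean(0); t=150.5+np.diff(cv2.GaussianBlur(g[None],(5,1),0)[0]).argmax()
p=ray(c,t,207,4.5); print("tail",t,(p[:2]@u).round(1))
s=manip.read_state(); print("tcp",s["eef_pos"].round(1),(s["eef_pos"][:2]@u).round(1),s["wrist_force"].round(1))
E
python3 chk.py
```

```text
pointer 572.2857142857143 297.14285714285717 21 [492.2  42.7  18. ] -135.9
tail 254.5 -271.4
tcp [510.6 147.1   6.8] -242.0 [ 1.2  7.9 11.9]
```

>>> {"method": "arm_command", "body": {
  "plan": [
    [-1, 0, 0.001, 0.0002, 0],
    [-1, 0, 0.002, 0, 0],
    [-1, 0, 0.002, 0, 0],
    [-1, 0, 0.002, 0, 0],
    [-1, 0, 0.002, 0, 0],
    [-1, 0, 0.002, 0, 0],
    [-1, 0, 0.002, 0, 0]
  ]
}}

```text
clock: 13.45
eef_pos: [508.2, 134.5, 6.6]
eef_rot: [-3.138, -0.004, -0.192]
wrist_force: [0.8, 9.0, 13.3]
finger_gap: 0.4
finger_force: 6.1
```

```bash
python3 chk.py
```

```text
pointer 572.9411764705883 298.4117647058824 17 [489.2  29.8  18. ] -122.7
tail 254.5 -258.4
tcp [508.3 134.4   6.6] -229.0 [ 1.1  9.  12.9]
```

>>> {"method": "arm_command", "body": {
  "plan": [
    [-1, 0, 0.001, 0, 0],
    [-1, 0, 0.001, 0, 0],
    [-1, 0, 0.001, 0, 0],
    [-1, 0, 0.001, 0, 0],
    [-1, 0, 0.001, 0, 0]
  ]
}}

```text
clock: 14.12
eef_pos: [507.3, 129.6, 6.6]
eef_rot: [-3.138, -0.004, -0.192]
wrist_force: [1.2, 10.3, 10.7]
finger_gap: 0.6
finger_force: 6.1
```

```bash
python3 chk.py
```

```text
pointer 572.6666666666666 299.7142857142857 21 [487.7  25.   18. ] -117.7
tail 254.5 -253.4
tcp [507.3 129.6   6.6] -224.1 [ 0.3  9.6 13. ]
```

>>> {"method": "arm_command", "body": {
  "plan": [
    [-1, 0, 0.001, 0, 0],
    [-1, 0, 0.001, 0, 0],
    [-1, 0, 0.001, 0, 0]
  ]
}}

```text
clock: 14.55
eef_pos: [506.8, 126.8, 6.7]
eef_rot: [-3.138, -0.004, -0.192]
wrist_force: [1.0, 11.7, 12.9]
finger_gap: 0.5
finger_force: 6.1
```

```bash
python3 chk.py
```

```text
pointer 570.65 301.4 20 [486.5  23.   18. ] -115.6
tail 254.5 -250.5
tcp [506.8 126.7   6.7] -221.2 [ 1.  10.  11.8]
```

>>> {"method": "arm_command", "body": {
  "plan": [
    [-1, 0, 0.001, 0, 0],
    [-1, 0, 0.001, 0, 0],
    [-1, 0, 0.001, 0, 0],
    [-1, 0, 0.001, 0, 0]
  ]
}}

```text
clock: 15.1
eef_pos: [506.3, 122.9, 6.7]
eef_rot: [-3.138, -0.004, -0.192]
wrist_force: [2.4, 9.8, 11.6]
finger_gap: 0.8
finger_force: 5.8
```

```bash
python3 chk.py; python3 - <<'E'
from h import *
c=cam("wrist"); cv2.imwrite("pics/w4.png",c["img"])
E
```

```text
pointer 562.5909090909091 299.27272727272725 22 [487.6  22.4  18. ] -115.1
tail 245.5 -250.5
tcp [506.3 122.8   6.7] -217.3 [ 2.8 10.4 11.7]
```

View pics/w4.png

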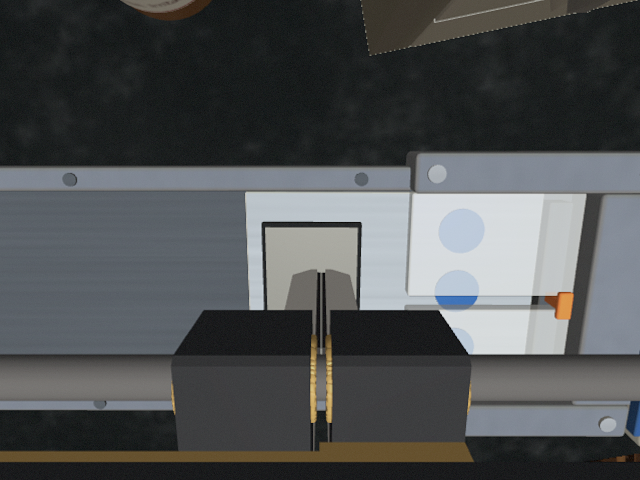

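The fingertips moved 4 mm while the card stayed put, with the tail at column 246, the mouth at column 409 and the pointer at (563,303). That looks like the stop, so I'll check it against the start.

```bash
python3 - <<'E'
from h import *
u=np.array([-.191,-.982])
for f in ("w3.npz",None):
    c=dict(np.load(f)) if f else cam("wrist")
    hsv=cv2.cvtColor(c["img"],cv2.COLOR_BGR2HSV); m=cv2.inRange(hsv,(5,180,180),(20,255,255)); m[:200]=0; m[:,:480]=0; m[350:]=0
    v,x=np.nonzero(m); print("pointer",len(x),x.max(),(ray(c,x.max(),300,18)[:2]@u).round(1),(ray(c,x.mean(),v.mean(),18)[:2]@u).round(1))
c_=c
print("mouth-tail",(ray(c,409,240,18)[:2]@u-ray(c,246,207,4.5)[:2]@u).round(1))
E
```

```text
pointer 11 625 -136.7 -140.2
pointer 19 572 -111.0 -115.0
mouth-tail 68.8
```

>>> {"method": "arm_command", "body": {
  "plan": [
    [-1, 0, 0, -0.002, 0],
    [-1, 0, 0, -0.004, 0],
    [-1, 0, 0, -0.015, 0],
    [-1, 0, 0, -0.025, 0],
    [-1, 0, 0, -0.025, 0],
    [-1, 0, 0, -0.025, 0],
    [-1, 0, 0.025, -0.01, 0],
    [-1, 0, 0.025, 0, 0],
    [-1, 0, 0.025, 0, 0],
    [-1, 0, 0.025, 0, 0],
    [-1, 0, 0, 0, 0],
    [-1, 0, 0, 0, 0]
  ]
}}

```text
clock: 16.75
eef_pos: [485.5, 23.7, 111.5]
eef_rot: [-3.141, -0.0, -0.192]
wrist_force: [0.3, -0.3, -0.9]
finger_gap: 0.4
finger_force: 0.0
```

```bash
python3 - <<'E'
from h import *
c=cam("wrist"); im=c["img"]; cv2.imwrite("pics/w5.png",im)
hsv=cv2.cvtColor(im,cv2.COLOR_BGR2HSV); m=cv2.inRange(hsv,(45,100,40),(85,255,255))
n,l,s,ce=cv2.connectedComponentsWithStats(m)
for i in range(1,n):
    if s[i,4]>100:
        k=np.argwhere(l==i)[:,::-1].astype(np.int32); print(s[i],cv2.minEnclosingCircle(k),ray(c,*cv2.minEnclosingCircle(k)[0],54).round(1),c["z_map"][int(ce[i][1]),int(ce[i][0])])
        q=int(ce[i][0]),int(ce[i][1]); z=c["z_map"][q[1],q[0]]; print((rot(c)@np.array([(q[0]-c["cx"])/c["fx"],(q[1]-c["cy"])/c["fy"],1])*z+c["eye"]).round(1))
s=manip.read_state(); print("tcp",s["eef_pos"].round(1),s["wrist_force"].round(1))
E
```

```text
[ 405  231   46   44 1572] ((427.125, 252.375), 23.02522087097168) [476.  -37.4  54. ] 244.46454
[476.5 -37.2  54.8]
tcp [485.5  23.8 111.3] [ 0.  -0.9 -0.1]
```

View pics/w5.png

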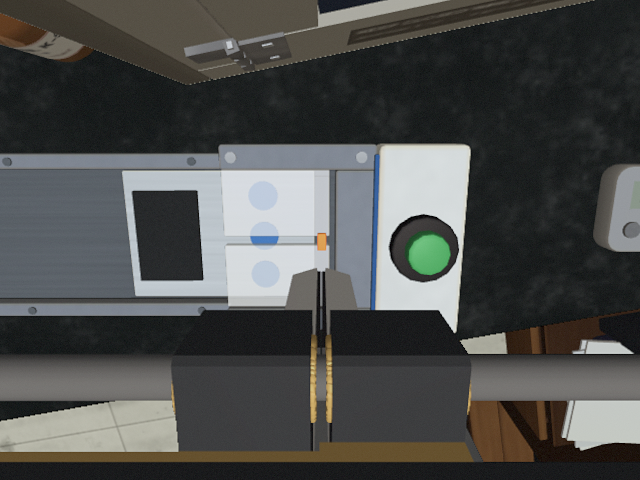

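The card is in, with its samples under the glass, the patch outside at (168,235) and the pointer at (321,241). The green button is at (427,252), which puts its top at about (476,-37,54.5).

>>> {"method": "arm_command", "body": {
  "plan": [
    [-1, 0.002, 0.021, 0, 0],
    [-1, 0, 0.021, 0, 0],
    [-1, 0, 0.02, 0, 0],
    [-1, 0, 0, 0.015, 0],
    [-1, 0, 0, 0.015, 0],
    [-1, 0, 0, 0.015, 0],
    [-1, 0, 0, 0.006, 0],
    [-1, 0, 0, 0.002, 0],
    [-1, 0, 0, 0.002, 0],
    [-1, 0, 0, 0.001, 0],
    [-1, 0, 0, 0, 0],
    [-1, 0, 0, 0, 0]
  ]
}}

```text
clock: 18.3
eef_pos: [475.5, -38.0, 55.2]
eef_rot: [-3.142, -0.0, -0.192]
wrist_force: [0.5, -1.0, 0.7]
finger_gap: 0.5
finger_force: 0.0
```

>>> {"method": "arm_command", "body": {
  "plan": [
    [-1, 0, 0, 0.001, 0],
    [-1, 0, 0, 0.001, 0],
    [-1, 0, 0, 0.001, 0],
    [-1, 0, 0, 0.001, 0],
    [-1, 0, 0, 0.001, 0],
    [-1, 0, 0, 0.001, 0],
    [-1, 0, 0, 0, 0]
  ]
}}

```text
clock: 19.18
eef_pos: [475.5, -38.0, 49.1]
eef_rot: [-3.142, -0.0, -0.192]
wrist_force: [0.4, 0.3, 2.7]
finger_gap: 0.3
finger_force: 1.7
```

>>> {"method": "arm_command", "body": {
  "plan": [
    [-1, 0, 0, 0.001, 0],
    [-1, 0, 0, 0.001, 0],
    [-1, 0, 0, 0.0005, 0],
    [-1, 0, 0, 0, 0],
    [-1, 0, 0, 0, 0]
  ]
}}

```text
clock: 19.8
eef_pos: [475.8, -38.0, 47.8]
eef_rot: [3.142, -0.001, -0.192]
wrist_force: [-6.9, 1.0, 23.2]
finger_gap: 0.3
finger_force: 11.4
```

The force jumped to 23 N, so the button is at its bottom stop. I'll let go and retreat.

>>> {"method": "arm_command", "body": {
  "plan": [
    [-1, 0, 0, -0.002, 0],
    [-1, 0, 0, -0.004, 0],
    [-1, 0, 0, -0.015, 0],
    [-1, 0, 0, -0.03, 0],
    [-1, 0, 0, -0.03, 0],
    [-1, 0, 0, -0.03, 0],
    [-1, 0, 0.03, -0.03, 0],
    [-1, 0, 0.04, 0, 0],
    [-1, 0, 0.04, 0, 0],
    [-1, 0, 0.03, 0, 0],
    [-1, 0, 0, 0, 0],
    [-1, 0, 0, 0, 0]
  ]
}}

```text
clock: 21.3
eef_pos: [448.7, -174.9, 187.8]
eef_rot: [-3.141, 0.0, -0.192]
wrist_force: [0.4, -0.4, 0.2]
finger_gap: 0.4
finger_force: 0.0
```

```bash
python3 - <<'E'
from h import *
c=cam("scene"); cv2.imwrite("pics/end.png",cv2.resize(c["img"][170:420,220:470],None,fx=2.4,fy=2.4,interpolation=2))
s=manip.read_state(); print("tcp",s["eef_pos"].round(1),s["wrist_force"].round(1))
E
```

```text
tcp [ 448.8 -174.7  187.8] [0.6 0.3 0.2]
```

View pics/end.png

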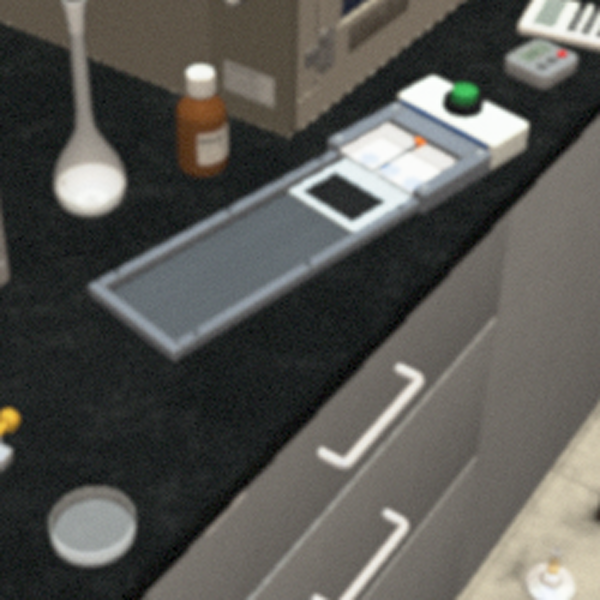

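The card is home with its patch at (343,197), the pointer is at the back (420,143), and the button is up again at (463,95). The bottle, timer and dish have not moved.

```bash
python3 -c "
from cell import ticket; print(ticket.sign_off())"
```

```text
the job is handed in; nothing more can be done
None
```

The card was dragged home until it stalled at the stop (pointer travel about 25 mm; highest press reading 14.1 N), the green button was pressed to its stop and released, the bottle, timer and dish look unmoved, and the job was handed in at about 21 s.

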